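# Push the receiving box home under the spout, then tip the bracket in

### The arm

A 6-joint arm with a two-finger parallel gripper is mounted at the origin on the work surface; the furniture and walls round the work are solid. World frame = base frame: x ahead of the robot, y to its left, z up, the work surface at z = 0. Lengths are in m, angles in rad, forces in N, time in s.
With the tool pointing down it reaches from about 0.25 to 0.775 m from the base axis. Payload 4 kg.
Tool frame: the origin (TCP) lies at the centre of the arm's flange, where the gripper is bolted on; the fingertips stand 199 mm ahead of it and the grasp point (between the pads) lies 180 mm ahead of it (robot.tcp_to_tips is the distance from the TCP to the fingertips, in m); z points along the fingers, y is the line along which they close (so a half turn about z gives the same grasp; the last joint's range is limited). The gripper opens to 94 mm and grips with 3 to 60 N. Pads are 16 mm wide; open, the fingers measure 119 mm over their backs; the gripper's body (75 mm by 177 mm) begins 78 mm behind the grasp point.
Start: joints at [-1.351, 0.087, 1.371, -0, 1.684, -0.103], TCP at [0.174, -0.522, 0.405] pointing down, gripper open.
Joint ranges: [-3.1, 3.1], [-0.76, 2.03], [0.27, 2.55], [-1.08, 4.22], [0.17, 2.65], [-2.57, 2.57]. Speed limits (rad/s): [2.79, 2.79, 3.14, 3.14, 3.14, 3.14].

### API

Orientations are given as [roll, pitch, yaw] about the fixed x, y, z axes, in that order (R = Rz(yaw) Ry(pitch) Rx(roll)).
In Python, from bench import telemetry, snapshot, ticket, robot gives the robot as it stands.
- The arm moves only by the tool apply_moves, never from a script. Its argument "moves" is a list that holds one entry, the list of rows, each a list of 5 numbers: the shift along the tool's x, y, z in units of 50 mm (1.0 is 50 mm), then the turn about the tool's z in units of 10 degrees (1.0 is 10 degrees), then the closure, from 0 (fully open) to 1 (shut). A call has 1 to 10 rows; each row is the pose to reach, as a shift and turn from the pose commanded when the call began, along the tool's axes at that moment; what a row does not reach only later rows make up. A row lasts 1/8 s, in which the tool goes at most 62.5 mm and 10.7 degrees, less where a joint would pass 70% of its speed; a pose out of reach is approached as far as the arm can. A call with a gripper value outside its range is refused whole. The fingers move at their own pace and stop on an object; the grip force is fixed at half the most. Time passes only in rows, so rows that repeat a pose let the fingers close. It gives the time, the measured TCP pose, the force, the opening and the grip force at its end, in the units of the state.
- telemetry.get_obs(): the state, without advancing time (a new reading comes with each control period).
- snapshot(name): name is "scene" or "top" or "wrist"; returns a dict with "image" (420x560x3 uint8, red, green, blue), "fovy" (degrees; the focal length in pixels is half the picture's height over the tangent of half this angle, whatever the lens; pixels are square), "cx", "cy" (the principal point, pixels), "R" (3x3) and "t" (3): a world point X has camera coordinates R X + t. Camera axes: x right, y down, z forward; pixel columns grow to the right and rows downward; lengths in m; the calibration is good to about 2 mm. A picture is of the moment at which its call begins. There is no depth.
- ticket.close_job(): hands the job in; it is judged then, once.
The state is a dict: "time": time; "joint_positions": joint angles; "qvel": joint speeds; "joint_torque": joint torques, N m; "tool_pos": TCP position; "ee_rot": TCP orientation; "wrist_force": force on the tool from outside, world axes, zero at the start; "wrist_torque": the same for the moment, N m; "width": finger opening in m; "finger_force": force on a finger pad.
Only numpy, scipy, OpenCV 4.12 (cv2) and the standard library are available. Lean on these libraries where they do the work, as an engineer would, in place of code of your own. Each camera call takes 0.05 s, during which the arm holds its last target. There are 200 camera calls.

### The job

Slide the open box along its rails until it sits under the spout, pressing it against the sprung end stop just until the leaf catch springs in behind it and holds it there; do not ram the stop to the end of its travel. Then tip the angle bracket on the loading ledge over its corner onto its upright leg so that it slides down the spout into the box - do not lift it across - and leave the other things on the bench alone.

Things in the scene. Friction and masses are not known exactly. Their poses are not given: they have to be found in the camera images.
- station: Fixed station; origin on the worktop under the rail's centre line. Its y axis runs along the rails towards end stop and spout, x across, z up. Base plate 190 wide, y -270 to +330, 8 thick; on it two rails (inner faces at x = +-61.5 mm, 22 high, y -260 to +230) guide the box. A clamp-on end stop under the spout is set by hand: its free buffer face is at y = 133 to 177, not reported; feel for it.
- spout_end (a point): Middle of the lower end of the fixed steel spout, an open chute sloping 45 degrees (inner width 94, side walls 45 deep), 120 mm along the station's +y and 95 above the worktop. Parts slide down it towards the station's -y and fall into a box that is home below. Axes as the station's.
- ledge_lip (a point): Middle of the 6 mm high lip (4 thick) between the top of the spout and the level loading ledge; top of the lip 190 above the worktop, ledge 184. The ledge reaches from the lip 99 mm to the station's +y, between side cheeks 94 apart and 21 high. Axes as the station's.
- box_center (a point): Centre of the loose open grey sheet-metal box, half-way up: 120 across (x), 170 along the rails (y), 70 high, walls and floor 4 thick, 0.35 to 0.7 kg. It stands on the base plate between the rails with 1.5 mm play each side, axes nearly the station's. End stop and spout lie on its +y side; push it on its -y end wall, which stays clear of the spout.
- bracket_center (a point): Centre of the bounding box of the loose dark steel angle bracket on the ledge: foot 65 long (y), 45 wide (x), 10 thick, pointing to +y; upright leg 80 tall, 10 thick, at the -y end towards the spout (outer face 32.5 from this point). 0.25 to 0.5 kg. Pushed towards -y near the top of the upright's inner face, it falls over by itself after about 35 degrees and slides down the spout.
- buffer (a joint): Travel of the end stop's sprung buffer (black pad 40 wide, 34 high, centre 34 above the worktop), m: 0 free, 0.020 bottomed; 0.8 N at 0, then 800 N/m. The catch springs in behind the box once the box has pressed it in 4 to 6 mm (a push of 5 to 12 N with friction); over 15 mm counts as ramming. A box held by the catch keeps it pressed in about 4 mm.
- catch (a joint): Angle of the leaf catch, rad: 0 sprung in (tip 10 mm inside the +x side of the box's path), 0.12 to 0.17 while a box alongside holds it out; it springs back to 0 behind the box's -y end. Steel leaf 64 long, 40 to 60 above the worktop, tip towards +y, hinged on a bar that runs outside the +x rail from the end stop to 240 mm before the buffer face.
- amber_block_center (a point): Centre of the amber pocket level (140 x 33, 42 high); a bystander to leave alone.
- tape_measure_center (a point): Centre of the yellow tape measure (83 x 39, 66 high); a bystander to leave alone.
- box_bits_center (a point): Centre of the white and green carton (110 x 71, 36 high); a bystander to leave alone.
There are look-alikes about, which are no part of the job. What is shaped like the part that bears bracket_center but turquoise is not meant.

How it is judged:
By the outcome, as a careful person would: the job done as asked, in the order asked, and still so for the second after the job is handed in, with the robot touching nothing.
It also fails if it takes over 54 s, if anything falls off the work surface, if the arm or the gripper's body presses on something with over 40 N, if the wrist force passes 120 N, or if a joint passes its speed limit or range.

## Working session

There is one attempt and no reset: what is moved stays moved. The work goes in short steps, Python scripts to look and compute and a tool call to move; the robot and the scene stay as the last step left them, time stands still between calls to the robot, and variables do not carry over. Pictures are saved under pics/ and viewed, at most 10 in all, crops included, and the job is handed in when it is done.

Besides the shell and the picture viewer there is one more tool, called in YAML: its name, and indented under it one key for each argument. apply_moves: Moves the arm, as the interface text tells. Its arguments: {"type":"object","properties":{"moves":{"type":"array","items":{"type":"array","items":{"type":"array","items":{"type":"number"}}}}},"required":["moves"]}

```bash
mkdir -p pics
cat > h.py <<'E'
import numpy as np, cv2
from bench import telemetry, snapshot, ticket, robot
def snap(n,f=None):
    s=snapshot(n); 
    if f: cv2.imwrite('pics/'+f,cv2.cvtColor(s['image'],cv2.COLOR_RGB2BGR))
    s['f']=s['image'].shape[0]/2/np.tan(np.radians(s['fovy'])/2); return s
def ray(s,u,v,z):
    d=s['R'].T@np.array([(u-s['cx'])/s['f'],(v-s['cy'])/s['f'],1]); c=-s['R'].T@s['t']
    return c+d*(z-c[2])/d[2]
def proj(s,X):
    p=s['R']@np.array(X)+s['t']; return (p[:2]/p[2]*s['f']+[s['cx'],s['cy']]).round(1)
E
python3 - <<'E'
from h import *
import pickle
a=snap('scene','scene.png');b=snap('top','top.png')
pickle.dump((a,b),open('s.pkl','wb'))
cv2.imwrite('pics/scene2.png',cv2.resize(cv2.imread('pics/scene.png'),(800,600)))
cv2.imwrite('pics/top2.png',cv2.resize(cv2.imread('pics/top.png'),(800,600)))
o=telemetry.get_obs(); print(o['time'],o['tool_pos'],o['ee_rot'],o['wrist_force'],o['width'])
for s in(a,b): print(s['fovy'],s['cx'],s['cy'],-s['R'].T@s['t'])
E
```

```text
0.1 [ 0.17445611 -0.5214927   0.40364569] [-3.13964132e+00 -1.89085417e-04  3.22805586e-01] [-0.03341315 -0.76162998 -0.35637458] 0.09436124551098751
43.19704633256407 281.7719017443121 208.89323982124094 [-0.35829227  0.68279041  1.09841728]
47.428563792795295 285.16705238272584 217.08357600018817 [0.3351333  0.06947621 1.57057974]
```

View pics/scene2.png

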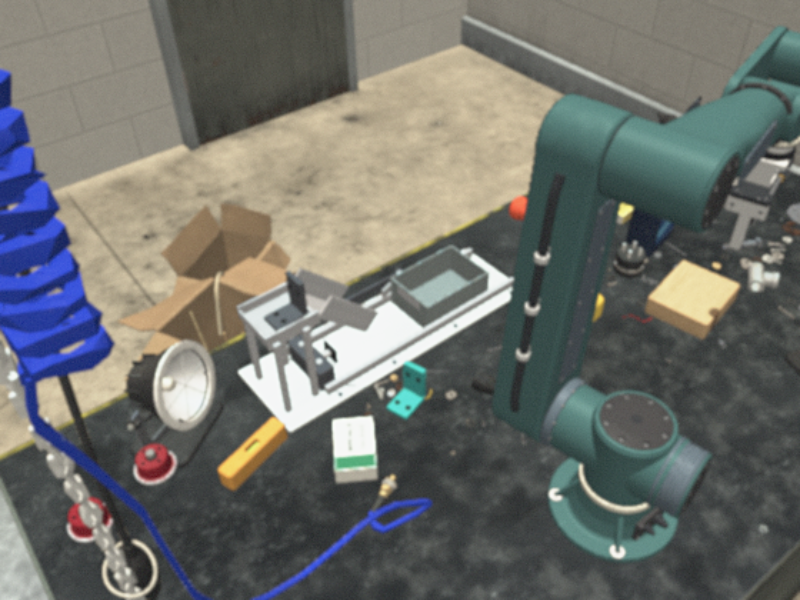

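View pics/top2.png

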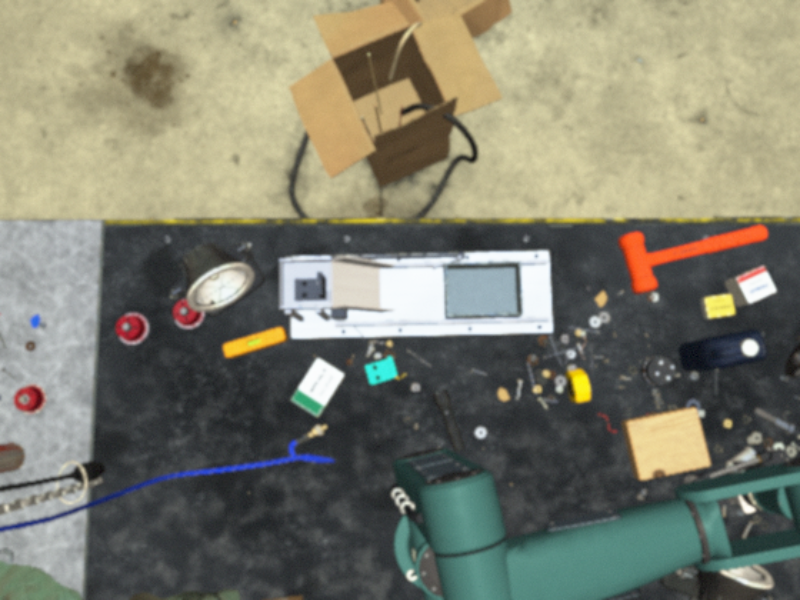

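The scene picture shows the station beyond the robot, with the box (440,285), spout (345,300), dark bracket on the ledge (298,295) and the turquoise look-alike on the bench (407,390). The top picture, scaled to 800x600, shows the plate corners at (291,339), (552,332) and (550,250), the box at (482,291), and the dark bracket at (310,288). Bystanders there: amber level (254,342), carton (318,387), tape (580,386).

Candidates for the bracket: dark one on the ledge at top (310,288) and turquoise one at top (381,370). I choose the dark one.

Run:
```python
from h import *
import pickle
a,b=pickle.load(open('s.pkl','rb'))
k=.7
for n,(u,v),z in [('BL',(291,339),.008),('BR',(552,332),.008),('TR',(550,250),.008),('box tl',(445,265),.07),('tr',(520,263),.07),('bl',(446,319),.07),('br',(521,317),.07),('ledge tl',(279,257),.205),('ledge bl',(281,311),.205),('brk',(310,288),.2)]:
    print(n,ray(b,u*k,v*k,z).round(4))
im=cv2.cvtColor(b['image'],cv2.COLOR_RGB2BGR)
c=im[165:250,185:395]; cv2.imwrite('pics/topc.png',cv2.resize(c,None,fx=3.8,fy=3.8,interpolation=cv2.INTER_CUBIC))
im=cv2.cvtColor(a['image'],cv2.COLOR_RGB2BGR)
c=im[165:310,160:370]; cv2.imwrite('pics/scc.png',cv2.resize(c,None,fx=3.8,fy=3.8,interpolation=cv2.INTER_CUBIC))
```

```text
BL [0.4544 0.3378 0.008 ]
BR [ 0.4688 -0.261   0.008 ]
TR [ 0.6603 -0.2616  0.008 ]
box tl [ 0.614  -0.0135  0.07  ]
tr [ 0.6181 -0.1808  0.07  ]
bl [ 0.493  -0.0146  0.07  ]
br [ 0.4969 -0.1803  0.07  ]
ledge tl [0.6064 0.3312 0.205 ]
ledge bl [0.4959 0.3251 0.205 ]
brk [0.5433 0.2681 0.2   ]
```

View pics/topc.png

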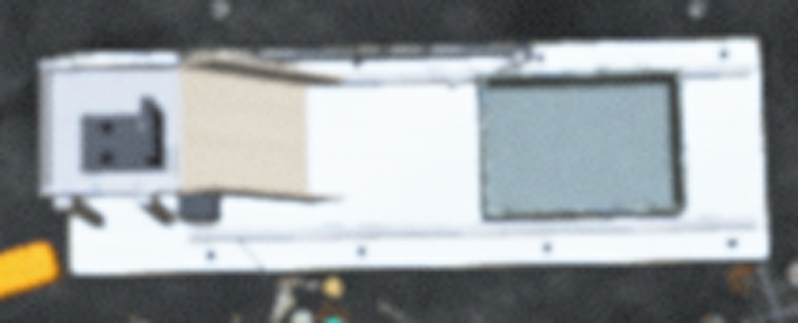

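View pics/scc.png

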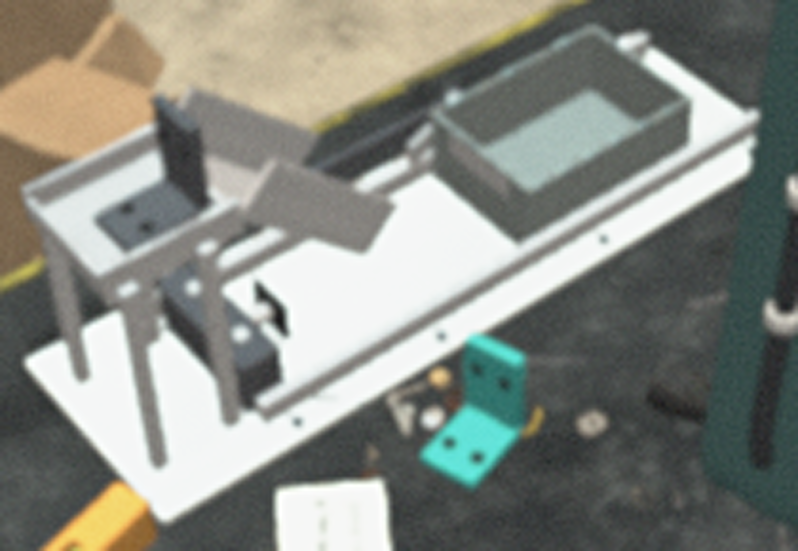

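The crops confirm the choice: the dark bracket is on the ledge with its upright leg at crop (180,150) of the scene view, towards the spout. The turquoise one at (485,410) is on the bench. The box stands at the rails' -y half with its -y end clear. I'll go behind it first.

apply_moves:
  moves:
    - [[9.3,-3.4,0,-7.2,1],[9.3,-3.4,0,-7.2,1],[9.3,-3.4,0,-7.2,1],[9.3,-3.4,0,-7.2,1],[9.3,-3.4,0,-7.2,1],[9.3,-3.4,0,-7.2,1],[9.3,-3.4,0,-7.2,1],[9.3,-3.4,0,-7.2,1],[9.3,-3.4,0,-7.2,1],[9.3,-3.4,0,-7.2,1]]

```text
time: 1.35
tool_pos: [0.5613, -0.213, 0.404]
ee_rot: [-3.14, 0.0, 1.58]
wrist_force: [-0.2, -0.1, 0.6]
width: 0.0007
finger_force: 0.0
```

Run:
```python
from h import *
import pickle
w=snap('wrist','w1.png'); pickle.dump(w,open('w1.pkl','wb'))
o=telemetry.get_obs(); print(o['time'],o['tool_pos'],o['ee_rot'],o['wrist_force'],o['width'])
print(-w['R'].T@w['t'],w['R'])
```

```text
1.4 [ 0.56086991 -0.21358458  0.40432781] [-3.14044148e+00  3.05762154e-04  1.57836555e+00] [ 0.61685469  0.12924685 -0.33508187] 0.0007313280213193025
[ 0.56123034 -0.14058388  0.3832787 ] [[ 0.99995212  0.00973094 -0.00102859]
 [ 0.00967408 -0.96733251  0.25332632]
 [ 0.00147012 -0.25332415 -0.96738034]]
```

View pics/w1.png

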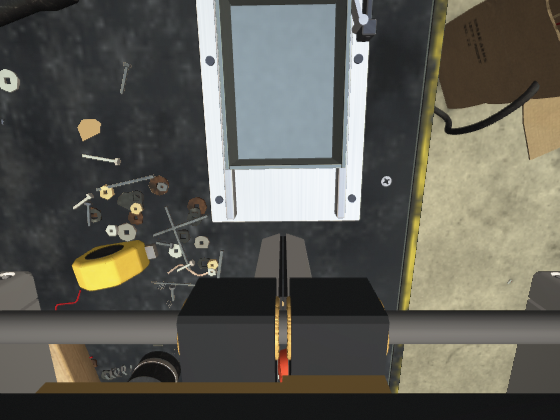

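The wrist view shows the box's -y rim at row ~166 (cols 229–345) and the plate's end edge at row ~220 (cols 212–361). The fingertips at (284,238) are behind it and clear.

Run:
```python
from h import *
import pickle
w=pickle.load(open('w1.pkl','rb'))
for n,u,v,z in [('PL',212,221,.008),('PR',361,219.5,.008),('rim L',228,168,.07),('rim R',346,166,.07),('railL',236,218,.03),('railR',336,217,.03)]: print(n,ray(w,u,v,z).round(4))
print(proj(w,[.561,-.2136,.205]))
```

```text
PL [ 0.4719 -0.2588  0.008 ]
PR [ 0.662  -0.2548  0.008 ]
rim L [ 0.5057 -0.1825  0.07  ]
rim R [ 0.6258 -0.1793  0.07  ]
railL [ 0.5061 -0.2478  0.03  ]
railR [ 0.6259 -0.2453  0.03  ]
[281.3 247.6]
```

apply_moves:
  moves:
    - [[0,0.08,1.2,-0.1,1],[0,0.08,2.4,-0.1,1],[0,0.08,3.5,-0.1,1],[0,0.08,3.5,-0.1,1],[0,0.08,3.5,-0.1,1]]

```text
time: 2.02
tool_pos: [0.5657, -0.2142, 0.2324]
ee_rot: [3.138, 0.002, 1.595]
wrist_force: [0.3, 0.1, 1.1]
width: 0.0002
finger_force: 0.0
```

apply_moves:
  moves:
    - [[0.3,0,0,0,1],[0.6,0,0,0,1],[0.9,0,0,0,1],[1.2,0,0,0,1],[1.5,0,0,0,1],[1.8,0,0,0,1],[2.1,0,0,0,1],[2.4,0,0,0,1],[2.6,0,0,0,1],[2.6,0,0,0,1]]

```text
time: 3.28
tool_pos: [0.5626, -0.082, 0.2319]
ee_rot: [3.137, 0.002, 1.598]
wrist_force: [1.1, -1.9, 0.7]
width: 0.0001
finger_force: 1.0
```

Run:
```python
from h import *
import pickle
w=snap('wrist','w2.png'); pickle.dump(w,open('w2.pkl','wb'))
o=telemetry.get_obs(); print(o['time'],o['tool_pos'],o['ee_rot'],o['wrist_force'],o['width'])
```

```text
3.325 [ 0.56247618 -0.08214275  0.23121375] [3.13864864e+00 8.83064442e-04 1.59807858e+00] [ 0.74108344 -2.11099541  1.50833171] 0.00016065369259442996
```

View pics/w2.png

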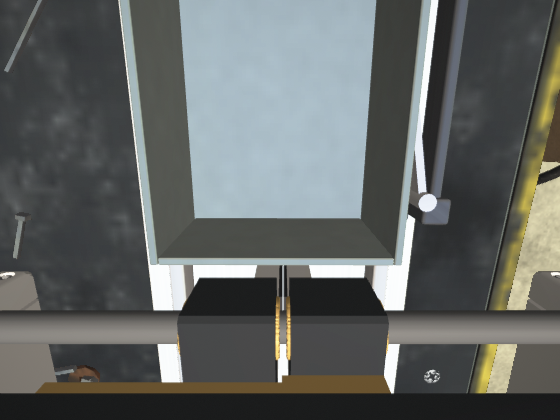

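The view shows the box rim's -y edge at row 263 with the fingers in contact. The catch hinge pin is at (428,203) beside the +x rail.

Run:
```python
from h import *
import pickle
w=pickle.load(open('w2.pkl','rb'))
for n,u,v,z in [('rimL',155,264,.07),('rimR',399,262,.07),('pin',428,203,.06),('pin',428,203,.065),('bar end',436,222,.05)]: print(n,ray(w,u,v,z).round(4))
```

```text
rimL [ 0.5004 -0.0781  0.07  ]
rimR [ 0.6219 -0.0738  0.07  ]
pin [ 0.6369 -0.0455  0.06  ]
pin [ 0.6344 -0.0443  0.065 ]
bar end [ 0.6479 -0.0585  0.05  ]
```

apply_moves:
  moves:
    - [[0.2,0,0,0,1],[0.4,0,0,0,1],[0.6,0,0,0,1],[0.8,0,0,0,1],[1.0,0,0,0,1],[1.15,0,0,0,1],[1.3,0,0,0,1],[1.3,0,0,0,1]]

```text
time: 4.32
tool_pos: [0.5607, -0.0181, 0.2305]
ee_rot: [3.14, 0.001, 1.597]
wrist_force: [0.7, -4.4, 3.9]
width: 0.0003
finger_force: 2.0
```

apply_moves:
  moves:
    - [[0.06,0,0,0,1],[0.12,0,0,0,1],[0.18,0,0,0,1],[0.24,0,0,0,1],[0.28,0,0,0,1],[0.28,0,0,0,1]]

```text
time: 5.08
tool_pos: [0.5604, -0.0048, 0.2304]
ee_rot: [3.14, 0.002, 1.596]
wrist_force: [-0.7, -4.4, 4.4]
width: 0.0003
finger_force: 2.9
```

apply_moves:
  moves:
    - [[0.04,0,0,0,1],[0.08,0,0,0,1],[0.08,0,0,0,1]]

```text
time: 5.45
tool_pos: [0.5603, -0.0008, 0.2304]
ee_rot: [3.14, 0.002, 1.596]
wrist_force: [1.0, -6.0, 5.5]
width: 0.0002
finger_force: 3.0
```

apply_moves:
  moves:
    - [[0.04,0,0,0,1],[0.04,0,0,0,1]]

```text
time: 5.7
tool_pos: [0.5602, 0.0012, 0.2304]
ee_rot: [3.14, 0.002, 1.596]
wrist_force: [0.5, -5.0, 3.6]
width: 0.0004
finger_force: 3.0
```

apply_moves:
  moves:
    - [[0.04,0,0,0,1],[0.04,0,0,0,1]]

```text
time: 5.95
tool_pos: [0.5602, 0.0031, 0.2304]
ee_rot: [3.14, 0.003, 1.596]
wrist_force: [0.6, -5.7, 4.5]
width: 0.0005
finger_force: 3.2
```

apply_moves:
  moves:
    - [[0.04,0,0,0,1],[0.04,0,0,0,1]]

```text
time: 6.2
tool_pos: [0.5602, 0.0047, 0.2304]
ee_rot: [3.14, 0.004, 1.596]
wrist_force: [0.9, -8.3, 4.1]
width: 0.0005
finger_force: 3.9
```

apply_moves:
  moves:
    - [[0.04,0,0,0,1],[0.04,0,0,0,1]]

```text
time: 6.45
tool_pos: [0.5601, 0.0064, 0.2304]
ee_rot: [3.14, 0.005, 1.596]
wrist_force: [-0.3, -8.9, 5.2]
width: 0.0008
finger_force: 4.5
```

apply_moves:
  moves:
    - [[0.02,0,0,0,1],[0.02,0,0,0,1]]

```text
time: 6.7
tool_pos: [0.5601, 0.0071, 0.2304]
ee_rot: [3.14, 0.005, 1.596]
wrist_force: [1.0, -10.2, 4.1]
width: 0.0005
finger_force: 4.9
```

Run:
```python
from h import *
import pickle
w=snap('wrist','w3.png'); pickle.dump(w,open('w3.pkl','wb'))
o=telemetry.get_obs(); print(o['time'],o['tool_pos'],o['wrist_force'],-w['R'].T@w['t'])
```

```text
6.75 [0.56012402 0.00706007 0.2304138 ] [ 0.38381698 -8.92665613  4.54028373] [0.55892289 0.07939168 0.20935375]
```

View pics/w3.png

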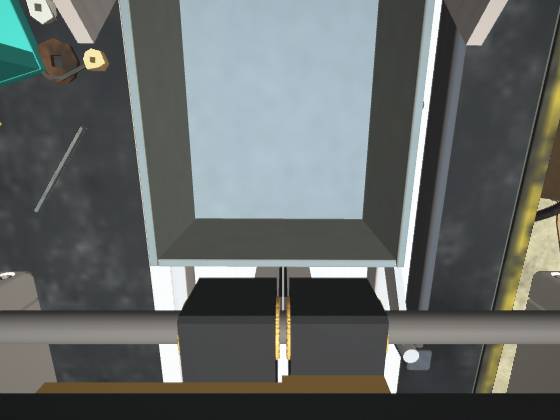

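The view shows the leaf (about (395,300), pin at (411,356)) reaching up to just beside the box's -y corner at (400,263). The buffer is pressed about 3.5 mm, so I continue in 1 mm steps.

apply_moves:
  moves:
    - [[0.02,0,0,0,1],[0.02,0,0,0,1]]

```text
time: 7.0
tool_pos: [0.5601, 0.0079, 0.2304]
ee_rot: [3.14, 0.006, 1.596]
wrist_force: [0.6, -9.7, 4.5]
width: 0.0003
finger_force: 5.3
```

apply_moves:
  moves:
    - [[0.02,0,0,0,1],[0.02,0,0,0,1]]

```text
time: 7.25
tool_pos: [0.5601, 0.0087, 0.2304]
ee_rot: [3.14, 0.006, 1.596]
wrist_force: [0.3, -11.3, 5.2]
width: 0.0005
finger_force: 5.6
```

Run:
```python
from h import *
import pickle
a=pickle.load(open('w3.pkl','rb'));w=snap('wrist','w4.png'); pickle.dump(w,open('w4.pkl','wb'))
c=np.hstack([cv2.resize(s['image'][225:375,355:445],None,fx=4,fy=4,interpolation=cv2.INTER_CUBIC) for s in(a,w)])
cv2.imwrite('pics/cmp.png',c[:,:,::-1])
o=telemetry.get_obs(); print(o['time'],o['tool_pos'],o['wrist_force'])
```

```text
7.3 [0.56008633 0.0087282  0.23045001] [  1.06689492 -10.04454865   4.17096155]
```

View pics/cmp.png

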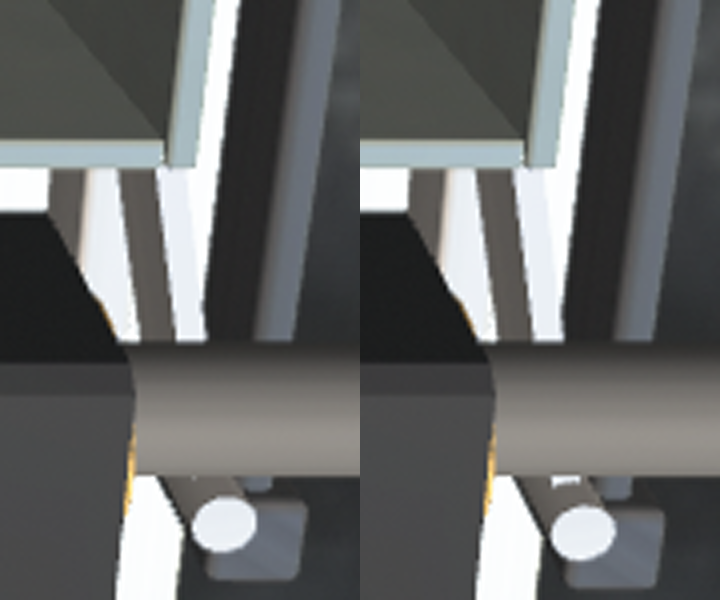

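Run:
```python
from h import *
import pickle
ps=1.3*np.pi/180
for f,pts in [('w3.pkl',[(120,170),(158,170),(142,340),(178,340),(225,522),(172,166),(195,166)]),('w4.pkl',[(118,170),(153,170),(138,340),(172,340),(224,532),(172,166),(195,166)])]:
    w=pickle.load(open(f,'rb'))
    for z in(.06,.07):
        print(f,z,[tuple(((lambda p:np.array([p[0]*np.cos(ps)+p[1]*np.sin(ps),-p[0]*np.sin(ps)+p[1]*np.cos(ps)]))(ray(w,355+x/4,225+y/4,z)-np.array([.56,.012,0]))*1000).round(1)) for x,y in pts])
```

```text
w3.pkl 0.06 [(np.float64(55.4), np.float64(-5.9)), (np.float64(60.5), np.float64(-5.9)), (np.float64(60.8), np.float64(-31.6)), (np.float64(65.8), np.float64(-31.5)), (np.float64(75.6), np.float64(-61.4)), (np.float64(62.3), np.float64(-5.3)), (np.float64(65.4), np.float64(-5.3))]
w3.pkl 0.07 [(np.float64(51.8), np.float64(-1.0)), (np.float64(56.5), np.float64(-1.0)), (np.float64(56.7), np.float64(-24.9)), (np.float64(61.4), np.float64(-24.9)), (np.float64(70.6), np.float64(-52.8)), (np.float64(58.2), np.float64(-0.4)), (np.float64(61.0), np.float64(-0.4))]
w4.pkl 0.06 [(np.float64(55.2), np.float64(-4.4)), (np.float64(59.8), np.float64(-4.4)), (np.float64(60.2), np.float64(-30.1)), (np.float64(64.9), np.float64(-30.1)), (np.float64(75.7), np.float64(-61.7)), (np.float64(62.3), np.float64(-3.8)), (np.float64(65.4), np.float64(-3.8))]
w4.pkl 0.07 [(np.float64(51.5), np.float64(0.5)), (np.float64(55.9), np.float64(0.5)), (np.float64(56.2), np.float64(-23.5)), (np.float64(60.6), np.float64(-23.4)), (np.float64(70.6), np.float64(-53.0)), (np.float64(58.2), np.float64(1.1)), (np.float64(61.0), np.float64(1.1))]
```

apply_moves:
  moves:
    - [[0.02,0,0,0,1],[0.02,0,0,0,1]]

```text
time: 7.55
tool_pos: [0.5601, 0.0099, 0.2304]
ee_rot: [3.14, 0.006, 1.596]
wrist_force: [0.5, -10.3, 4.4]
width: 0.0006
finger_force: 5.2
```

```bash
cat > leaf.py <<'E'
from h import *
import pickle
w=snap('wrist','w5.png')
for n,s in (('w3',pickle.load(open('w3.pkl','rb'))),('w4',pickle.load(open('w4.pkl','rb'))),('now',w)):
    print(n,s['image'][285,372:412:2].mean(1).astype(int), s['image'][350,385:425:2].mean(1).astype(int))
o=telemetry.get_obs(); print(o['time'],o['tool_pos'],o['wrist_force'])
E
python3 leaf.py
```

```text
w3 [ 89 104 217 239 239 241 241 181  87  87  87  84 215 240 240 240 253 253
  46  40] [ 75 179 253 252 253 253 177  83  88  92  96 168 235 235 234 210  81  77
  78  80]
w4 [ 89 105 217 239 239 241 241 108  88  86  86  84 238 240 240 240 253 253
  46  39] [ 75 179 253 252 253 251  62  87  91  95 100 101 102 102 105  79  54  54
  52  47]
now [ 89 106 218 172  87  86 213 240 240 240 253 253 253 253 253 253 253 253
  46  40] [ 75 178 253 252 253  89  83  89  94  98 100 101 102 102 108  95 106 108
 108  47]
7.6 [0.56009394 0.00989828 0.23043869] [  0.47179842 -10.82364594   4.11914157]
```

The leaf jumped inward by about 8 px (dark stripe now at cols 378–384), so the catch has sprung. I'll back off gently and check that it holds.

apply_moves:
  moves:
    - [[-0.03,0,0,0,1],[-0.06,0,0,0,1],[-0.1,0,0,0,1],[-0.3,0,0,0,1],[-0.6,0,0,0,1],[-0.6,0,0,0,1]]

```text
time: 8.35
tool_pos: [0.5603, -0.019, 0.2292]
ee_rot: [-3.141, -0.0, 1.595]
wrist_force: [-0.1, 0.4, -0.6]
width: 0.0006
finger_force: 0.0
```

Run:
```python
from h import *
import pickle
w=snap('wrist','w6.png'); pickle.dump(w,open('w6.pkl','wb'))
t=snap('top','t2.png'); pickle.dump(t,open('t2.pkl','wb'))
o=telemetry.get_obs(); print(o['time'],o['tool_pos'],o['wrist_force'])
A=cv2.resize(w['image'][120:330,100:460],None,fx=1.5,fy=1.5); 
B=cv2.resize(t['image'][165:250,185:325],None,fx=4,fy=3.3)[:,:540]
cv2.imwrite('pics/v6.png',np.vstack([A,B])[:,:,::-1]); print(A.shape,B.shape)
```

```text
8.45 [ 0.56031491 -0.01817896  0.22941712] [-0.10183457 -0.9971505   0.21680801]
(315, 540, 3) (280, 540, 3)
```

View pics/v6.png

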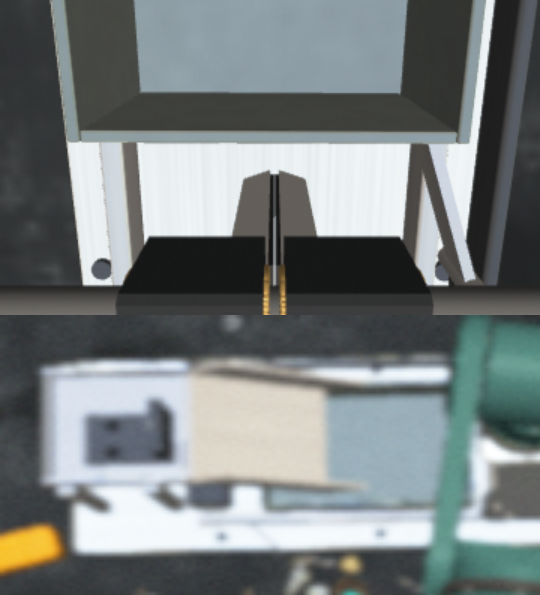

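The wrist part shows the leaf sprung in behind the box's -y wall at (430,145), with the fingers clear of it. The top part shows the bracket still on the ledge, with its foot end at (85,440) and its upright at (160,430).

apply_moves:
  moves:
    - [[-0.2,0,-1.2,0,1],[-0.2,0,-2.4,0,1],[-0.2,0,-3.6,0,1],[-0.2,0,-4.8,0,1],[-0.2,0,-5.5,0,1],[-0.2,0,-5.5,0,1]]

```text
time: 9.2
tool_pos: [0.5604, -0.0275, 0.5087]
ee_rot: [3.134, 0.001, 1.597]
wrist_force: [0.1, 0.2, -1.3]
width: 0.0004
finger_force: 0.0
```

Run:
```python
from h import *
import pickle
t=pickle.load(open('s.pkl','rb'))[1]
def m(s):
    g=s['image'].astype(int); return g
for n,x,y,z in [('foot end',82,140,.194),('upright top',143,97,.264),('upr top r',155,97,.264),('upr bottom -y',163,165,.19),('ledge -y end/lip',182,130,.19),('ledge +y end',42,130,.19)]: print(n,ray(t,185+x/3.8,165+y/3.8,z).round(4))
w=snap('wrist','w7.png'); pickle.dump(w,open('w7.pkl','wb'))
o=telemetry.get_obs(); print(o['time'],o['tool_pos'],o['ee_rot'],o['wrist_force'])
d=(w['image'].max(2)<90).astype(np.uint8)
# where bracket should be
for X in [(.5546,.25,.264),(.5546,.22,.264),(.5546,.28,.194),(.556,.229,.19),(.5546,.31,.205)]: print(X,proj(w,X))
```

```text
foot end [0.5436 0.2993 0.194 ]
upright top [0.5646 0.2436 0.264 ]
upr top r [0.5645 0.2349 0.264 ]
upr bottom -y [0.5246 0.2375 0.19  ]
ledge -y end/lip [0.5517 0.2232 0.19  ]
ledge +y end [0.5521 0.3308 0.19  ]
9.25 [ 0.56058833 -0.02759668  0.50560422] [3.13907503e+00 2.72344363e-04 1.59736839e+00] [ 0.05826226 -0.59115658 -0.28814855]
(0.5546, 0.25, 0.264) [ 281. -271.]
(0.5546, 0.22, 0.264) [ 279.6 -198. ]
(0.5546, 0.28, 0.194) [ 281.8 -207.4]
(0.556, 0.229, 0.19) [ 281.8 -116.9]
(0.5546, 0.31, 0.205) [ 283.1 -283.1]
```

apply_moves:
  moves:
    - [[1.0,0,0,0,1],[2.0,0,0,0,1],[3.0,-0.1,0,0,1],[4.0,-0.2,0,0,1],[5.0,-0.2,0,0,1],[6.0,-0.2,0,0,1],[6.0,-0.2,0,0,1],[6.0,-0.2,0,0,1]]

```text
time: 10.25
tool_pos: [0.5431, 0.2717, 0.5022]
ee_rot: [-3.138, 0.002, 1.597]
wrist_force: [0.3, -0.8, 1.0]
width: 0.0006
finger_force: 0.0
```

Run:
```python
from h import *
import pickle
w=snap('wrist','w8.png'); pickle.dump(w,open('w8.pkl','wb'))
o=telemetry.get_obs(); print(o['time'],o['tool_pos'],o['ee_rot'],o['wrist_force'])
for n,X in dict(tip=(*o['tool_pos'][:2],.307),topL=(.520,.245,.264),topR=(.566,.245,.264),footL=(.520,.299,.194),footR=(.566,.299,.194)).items(): print(n,proj(w,X))
```

```text
10.3 [0.54313384 0.27108225 0.50292693] [-3.13888351e+00  1.59153259e-03  1.59602557e+00] [-0.22217761  0.95748101 -0.39219552]
tip [282.6 249.5]
topL [251.6 258.5]
topR [311.7 260.1]
footL [259.2 174.4]
footR [308.1 175.7]
```

View pics/w8.png

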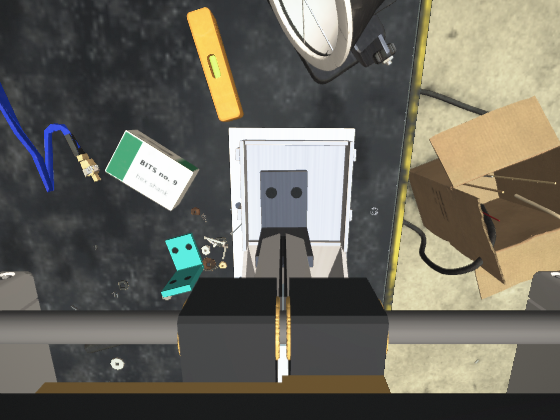

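The view shows the dark bracket's foot end at row 170 (cols 261–307) and the fingers centred on it at col 283, above the foot and behind the upright. The position is good, so I'll lower the tips to about z 0.251 and push.

apply_moves:
  moves:
    - [[0,0,0.6,0,1],[0,0,1.05,0,1],[0,0,1.05,0,1],[-0.2,0,1.05,0,1],[-0.3,0,1.05,0,1],[-0.3,0,1.05,0,1]]

```text
time: 11.05
tool_pos: [0.5434, 0.2561, 0.4536]
ee_rot: [3.139, -0.001, 1.596]
wrist_force: [-0.1, 0.8, 0.4]
width: 0.0002
finger_force: 0.4
```

apply_moves:
  moves:
    - [[-0.1,0,0,0,1],[-0.2,0,0,0,1],[-0.3,0,0,0,1],[-0.4,0,0,0,1],[-0.5,0,0,0,1]]

```text
time: 11.68
tool_pos: [0.5439, 0.2314, 0.4519]
ee_rot: [-3.141, 0.0, 1.597]
wrist_force: [1.3, -0.1, -1.0]
width: 0.0003
finger_force: 0.1
```

apply_moves:
  moves:
    - [[-0.1,0,0,0,1],[-0.2,0,0,0,1],[-0.3,0,0,0,1],[-0.4,0,0,0,1],[-0.5,0,0,0,1],[-0.6,0,0,0,1],[-0.6,0,0,0,1]]

```text
time: 12.55
tool_pos: [0.5448, 0.2011, 0.4522]
ee_rot: [3.142, 0.001, 1.596]
wrist_force: [0.5, -4.0, 0.6]
width: 0.0008
finger_force: 0.8
```

Run:
```python
from h import *
import pickle
a=pickle.load(open('s.pkl','rb'))[0]
s=snap('scene','sc3.png'); pickle.dump(s,open('sc3.pkl','wb'))
o=telemetry.get_obs(); print(o['time'],o['tool_pos'],o['wrist_force'])
# dark bracket pixels in its old spot and in the box
g=lambda s:((s['image'].max(2)<75)).astype(np.uint8)
for n,(u0,u1,v0,v1) in dict(ledge=(183,217,188,232)).items(): print(n,g(a)[v0:v1,u0:u1].sum(),g(s)[v0:v1,u0:u1].sum())
for X in [(.545,.235,.264),(.545,.245,.19),(.545,.29,.19)]: print(proj(s,X))
w=snap('wrist','w9.png')
print(g(w)[150:215,255:315].sum(), g(pickle.load(open('w8.pkl','rb')))[150:215,255:315].sum())
```

```text
12.6 [0.54474631 0.20132306 0.45226176] [ 0.7388537  -0.98441675  0.45782672]
ledge 173 3
[208.7 191.9]
[208.6 215.8]
[193.2 223.5]
2101 190
```

apply_moves:
  moves:
    - [[-0.1,0,0,0,1],[-0.2,0,0,0,1],[-0.3,0,0,0,1],[-0.3,0,0,0,1]]

```text
time: 13.15
tool_pos: [0.5451, 0.1864, 0.4521]
ee_rot: [-3.142, -0.0, 1.596]
wrist_force: [0.8, -0.2, -1.4]
width: 0.0005
finger_force: 0.0
```

```bash
cat > chk.py <<'E'
from h import *
import pickle
P=pickle.load(open('s.pkl','rb'))
o=telemetry.get_obs(); print(o['time'],o['tool_pos'],o['wrist_force'])
for n,a,(u0,u1,v0,v1) in (('scene',P[0],(160,370,165,310)),('top',P[1],(185,395,160,255))):
    s=snap(n,n+'_c.png'); pickle.dump(s,open(n+'_c.pkl','wb'))
    m=((s['image'].max(2)<85)&(s['image'].max(2)>25)).astype(np.uint8); m2=np.zeros_like(m); m2[v0:v1,u0:u1]=m[v0:v1,u0:u1]
    k,l,st,c=cv2.connectedComponentsWithStats(m2)
    print(n,[(st[i].tolist(),c[i].round().tolist()) for i in range(1,k) if st[i][4]>40])
w=snap('wrist','w_c.png'); g=(w['image'].max(2)<90)
for r in range(100,270,10): print(r,''.join('#' if x else '.' for x in g[r,200:370:4]))
for X in [(.545,.235,.264),(.545,.245,.19),(.545,.29,.19),(.55,.226,.19)]: print(proj(w,X))
E
python3 chk.py
```

```text
13.15 [0.54512093 0.18642262 0.45212467] [ 0.84347087 -0.18723849 -1.432196  ]
scene [([202, 165, 168, 145, 7992], [321.0, 255.0]), ([160, 238, 30, 72, 803], [170.0, 272.0]), ([224, 239, 12, 15, 57], [230.0, 246.0]), ([203, 243, 12, 17, 68], [209.0, 251.0]), ([223, 258, 10, 14, 74], [227.0, 264.0])]
top [([185, 160, 18, 75, 815], [191.0, 195.0]), ([257, 160, 138, 86, 2672], [337.0, 175.0]), ([210, 178, 54, 69, 665], [233.0, 209.0]), ([268, 187, 32, 2, 47], [281.0, 187.0]), ([259, 234, 136, 21, 2180], [330.0, 245.0]), ([185, 236, 34, 19, 487], [202.0, 247.0])]
100 #####...................................##.
110 #####...................................##.
120 #####...................................#..
130 #####...................................#..
140 ######..................................#.#
150 ######.................................##.#
160 #####..................................##.#
170 ######..................................#.#
180 ######.................................#.##
190 ######................................##..#
200 ....##...............................####.#
210 ######..............................#####..
220 ######.............................######.#
230 #.#.###...........................######.##
240 #######.............##...........#####..###
250 #######.............##..........#####..####
260 #######.............##..........####.#.####
[283.4 171.9]
[283.4 145.2]
[285.1  82.8]
[289.1 169.9]
```

The ledge and upper chute are now empty. I'll lift away and look into the box.

apply_moves:
  moves:
    - [[0,0,-0.8,0,1],[0,0,-1.4,0,1],[-0.8,0,-1.4,0,1],[-1.6,0,-1.4,0,1],[-2.4,0,-1.4,0,1],[-2.6,0,-1.4,0,1],[-2.6,0,-1.4,0,1]]

```text
time: 14.18
tool_pos: [0.5485, 0.0567, 0.5221]
ee_rot: [3.142, -0.001, 1.596]
wrist_force: [-0.1, -0.8, 0.2]
width: 0.0006
finger_force: 0.0
```

Run:
```python
from h import *
w=snap('wrist','w10.png'); o=telemetry.get_obs(); print(o['time'],o['tool_pos'],o['wrist_force'])
g=w['image'].max(2)
for r in range(0,290,10): print('%3d'%r,' '.join('%3d'%x for x in g[r,160:400:8]))
for n,X in dict(boxNL=(.5,.013,.07),boxNR=(.62,.015,.07),floorNL=(.5,.017,.012),floorNR=(.616,.019,.012),spL=(.51,.1,.127),spR=(.605,.1,.127),spE=(.557,.132,.095),leaftip=(.61,.012,.06)).items(): print(n,proj(w,X))
```

```text
14.225 [0.54849379 0.05738415 0.52215905] [-0.84582587  0.29912657 -0.31342518]
  0 248  70  65  62  56  59  61  58 239 246 103 233 232 231 228 231 230 230 227 230 227 228 225 224 231  41  45  56  54  55
 10 248 249 249  64  62  58  58  60 233 247 100 225 224 189 187 232 232 231 228 231 228 230 226 224 100  45  47  56  57  56
 20 249 249 249 132  58  61  60  59 119 248 213 203 199 203 203 199 201 199 202 198 195 199 195 196 218  51  48  56  60  65
 30 249 249 133 131  57  58  59  60  48 249 115 206 204 206 202 200 202 203 206 205 201 201 199  93 213  49  46  56  72  67
 40 250 249 132  62  57  58  62  67  59 250 107 206 208 209 203 200 204 205 208 206 204 204 202  78 212  56  55  68  72  68
 50 250 134  68  57  58  57  57  60  59 250 113 204 205 209 203 202 206 209 206 203 198 202 197  79 206  64  63  62  69  67
 60  59 131  56  55  55  56  58  60  61 110 184 205 205 209 204 202 208 211 204 198 199 205 197  78 206  75  62  60  60  60
 70  50  52  57  82  71  55  56  56  58 250 207 179 208 208 204 203 209 215 202 204 206 202 198  78 140  67  59  62  59  60
 80  51  55  62  76  64  70 
[... 2035 characters left out ...]
 251 251 235 209  54  44  42  44  48  86 189
250  60  62  62 118  66  59  59  63  74  65 250 236 250 107 107  29 107 107 107 251 251 235  80 112  43  42  49  46  67 208
260  61  58  58  61  58  58  59  59  60  63 250 235 250 108 107  26 107 107 107 251 251 236 251  52  42  46  53  65 120 204
270  59  54  55  57  57  58  61  59  61  59 250 235 118 107 107  23 107 107 107 251 250 235 251  48  57  54  51  58 142 206
280 219  51  56  65  62  25  27  27  27  27  27  26  26  26  25  21 107  26  26  26  26  27  27  25  25  26  41 114 109 204
boxNL [247.7 208.1]
boxNR [330.3 208.8]
floorNL [251.5 196.5]
floorNR [322.6 197.2]
spL [250.7 150.5]
spR [329.6 152.6]
spE [290.  124.2]
leaftip [322.4 208.9]
```

The bracket shows inside the box at rows 130–167, cols 270–300. I'll check numerically that it lies at rest and that the catch and box are unchanged, after a short wait.

apply_moves:
  moves:
    - [[0,0,0,0,1],[0,0,0,0,1],[0,0,0,0,1],[0,0,0,0,1]]

```text
time: 14.72
tool_pos: [0.5485, 0.0571, 0.5222]
ee_rot: [3.142, 0.0, 1.597]
wrist_force: [-0.6, 0.3, -1.0]
width: 0.0005
finger_force: 0.0
```

Run:
```python
from h import *
old=cv2.imread('pics/w10.png')[:,:,::-1]
w=snap('wrist','w11.png'); g=w['image'].max(2).astype(int)
print('diff',np.abs(g-old.max(2).astype(int))[100:235,230:350].mean())
for r in (128,134,140,148,156,162,166): 
    c=np.where((g[r,262:312]<140))[0]+262; print(r,c.min(),c.max())
col=g[100:215,285]; print(col[::3])
for r in (202,206,210,214,218,224,230): print(r,g[r,306:346:2])
for z in(.012,.022,.07):print(z,[ray(w,u,v,z).round(3).tolist() for u,v in((270,167),(300,167),(285,126))], 'rim',ray(w,290,207,.07).round(4))
```

```text
diff 1.9783333333333333
128 269 299
134 269 299
140 269 298
148 269 298
156 269 298
162 269 298
166 269 297
[203 202 204 205 205 205 206 207 208 109 109 109 109 109 109 109 109 109
 109 109 108 107 108 177 184 183 181 180 180 180 179 178 129  70  70  69
 180 247 247]
202 [ 69  69  69  69  70  70  70  70  70  66  56 165 182 238 251 252 251  36
 102 109]
206 [ 61  59  58  56  62  62  61  61  60  59  58 165 196 239 251 252 227  31
 107 147]
210 [249 249 249 251 249 249 250 250 250 171 232 223 234 237 251 251 228  33
 109 140]
214 [249 250 250 251 250 250 251 251 251 251 234 235 235 234 251 251 130  40
 108 180]
218 [249 250 250 251 250 251 251 251 251 251  94 236 236 228 252 251 122  56
 109 152]
224 [249 250 250 250 250 251 250 251 251 251  75 161 236 238 252 251  71  81
 111 136]
230 [250 250 250 250 250 251 251 251 252 233 117 232 167 237 252 251  54  88
 111  76]
0.012 [[0.529, 0.066, 0.012], [0.577, 0.067, 0.012], [0.551, 0.13, 0.012]] rim [0.5613 0.0163 0.07  ]
0.022 [[0.53, 0.067, 0.022], [0.576, 0.069, 0.022], [0.551, 0.13, 0.022]] rim [0.5613 0.0163 0.07  ]
0.07 [[0.531, 0.074, 0.07], [0.573, 0.075, 0.07], [0.551, 0.13, 0.07]] rim [0.5613 0.0163 0.07  ]
```

```bash
python3 -c "
from h import *
print(ticket.close_job())"
```

```text
the job is handed in; nothing more can be done
None
```

The job is handed in: the box is held by the catch under the spout with the buffer pressed in about 6 mm, the dark bracket was tipped down the spout into it, and the other things were not touched (total time about 15 s).

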